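# Dock the grinder's bean pusher in its spring-plunger holder

### The arm

A 6-joint arm with a two-finger parallel gripper is mounted at the origin on the work surface. World frame = base frame: x ahead of the robot, y to its left, z up, the work surface at z = 0. Lengths are in m, angles in rad, forces in N, time in s.
With the tool pointing down it reaches from about 0.35 to 0.925 m from the base axis. Payload 6.4 kg.
Tool frame: the origin (TCP) lies on the centre line of the jaws, within the pads' length; the fingertips stand 8 mm ahead of it and the grasp point (between the pads) lies 11 mm behind it; z points along the fingers, y is the direction in which the jaws open and shut (so a half turn about z gives the same grasp; the last joint's range is limited). The gripper opens to 94 mm and grips with 3 to 60 N. Pads are 16 mm wide; open, the fingers measure 119 mm over their backs; the gripper's body (75 mm by 177 mm) begins 78 mm behind the grasp point.
Start: joints at [-1.5, 0.245, 1.558, -0, 1.339, -0.174], TCP at [0.158, -0.631, 0.213] pointing down, gripper open.
Joint ranges: [-3.13, 3.13], [-1.02, 2.26], [0.13, 2.54], [-0.95, 4.09], [0.21, 2.88], [-2.74, 2.74]. Speed limits (rad/s): [2.57, 2.57, 3.14, 3.14, 3.14, 3.14].

### API

Orientations are given as a unit quaternion [w, x, y, z].
In Python, from rig import bot gives the robot as it stands.
- The arm moves only by the tool move_arm, never from a script. Its argument "moves" is a list of rows, each a list of 2 entries, a list of its own where there are three numbers: the shift along the world's x, y, z in m, then the turn, a rotation vector about the world's x, y, z in rad. In form: [[[x, y, z], [rx, ry, rz]], ...]. A call has exactly 5 rows; each row shifts and turns the commanded pose from where the row before left it; what a row does not reach is not made up. A row lasts 1/10 s, in which the tool goes at most 50 mm and 8.59 degrees, less where a joint would pass 70% of its speed; a pose out of reach is approached as far as the arm can. A call with a gripper value outside its range is refused whole. "fingers" is the closure in counts, from 0 (fully open) to 255 (shut), set as the call begins (left out, the last holds). The fingers move at their own pace and stop on an object; "newtons" is the grip in N (left out, the last holds). Time passes only in rows, so rows that do not move let the fingers close, or fill a call up. It gives the time, the measured TCP pose, the force and the opening at its end, in the units of the state.
- bot.get_state(): the state, without advancing time (a new reading comes with each control period).
- bot.get_image(name): name is "scene" or "top"; returns (picture, depth): 400x640x3 uint8, blue, green, red; 400x640 float32, m along the optical axis (not along the pixel's ray), 0 where there is no reading.
- bot.camera_info(name): a dict with "intrinsics" (3x3 intrinsics, pixels), "R" (3x3) and "t" (3): a world point X has camera coordinates R X + t. Camera axes: x right, y down, z forward; pixel columns grow to the right and rows downward; lengths in m; the calibration is good to about 2 mm. A picture is of the moment at which its call begins. camera_info takes no time and is no camera call.
- bot.close_job(): hands the job in, once; it reports no verdict.
The state is a dict: "clock": time; "joint_pos": joint angles; "joint_vel": joint speeds; "effort": joint torques, N m; "tcp_pos": TCP position; "ee_rot": TCP orientation; "ft_force": force on the tool from outside, world axes, zero at the start; "wrist_torque": the same for the moment, N m; "opening": finger opening in m.
Only numpy, scipy, OpenCV 4.12 (cv2) and the standard library are available. Lean on these libraries where they do the work, as an engineer would, in place of code of your own. Each camera call takes 0.05 s, during which the arm holds its last target. There are 200 camera calls.

### The job

Take the red lid off the rod holder and lay it flat on the cork coaster. Then lift the wooden-knobbed pusher rod out of the wooden block and slide it gently down the holder, past the click of the side spring plunger, until it is fully home against the stop inside, and let go of it. Never force the holder, which is only lightly fixed, and leave the other things where they stand.

Things in the scene. Friction and masses are not known exactly. Their poses are not given: they have to be found in the camera images.
- holder: Fixed aluminium rod holder: block 48 x 48 mm, 74 mm tall, on a 90 x 64 x 4 mm foot. Origin at the centre of its underside, z up. A bore of 17.8 mm diameter opens in its top. A brass plunger barrel (20 mm diameter) sticks out of its -y face to 46 mm from the bore axis (black end to 58 mm), 48 mm above the counter. Its fixing gives way if over about 35 N bears on it, its plunger or its stop.
- holder_mouth (a point): Centre of the bore's mouth, in the holder's top face, 74 mm above the counter; axes as the holder. The red lid covers it at the start.
- plunger (a joint): Spring plunger of the holder: 0 when its round 8 mm nose is fully out (4 mm from the bore axis), growing in m as it is pushed back; 0.002 to 0.005 while the full rod rides past, about 0.0011 (under 0.0017) with the rod let go and the nose in the waist. It presses sideways with about 3 N out, 4.5 N on the full rod.
- plunger_nose (a point): Tip of the plunger's nose inside the bore, 26 mm below the mouth. The nose meets the rod's foot when the collar is about 35 mm above the mouth and clicks into the waist at about 15 mm. Getting past it takes a downward push of up to about 15 N, sliding on up to about 6 N. Home is farther down, see seat.
- seat (a joint): Soft rubber spring pad on the stop inside the bore (out of sight): 0 when free, 0.003 (m) when pressed fully down by the rod's foot, under 1 N, onto the hard stop. The stop's height was set by hand and cannot be measured: fully home the collar is anywhere from 2 to 13 mm above the mouth, to be felt as a hard stop; the pad is met 3 mm before. The plunger's grip keeps the rod there.
- lid_knob (a point): Centre (half-way up) of the upright round knob of the red lid: knob 20 mm diameter, 28 mm tall. Under the knob is a 60 x 60 mm cap, 10 mm high in all, its skirt 6 mm deep with 2 mm of play round the holder's block; the point lies 24 mm above the cap's lower rim. z is up. Weight about 50 g. It lifts straight up off the holder.
- coaster: Round cork coaster, 110 mm diameter, 6 mm thick, fixed; origin at the centre of its underside. With the lid lying on it the lid's knob centre is 30 mm above the counter.
- block: Fixed wooden drying block 65 x 65 mm, 70 mm tall, origin at the centre of its underside. The rod hangs upright and loose in its 19 mm hole (64 mm deep), its collar resting on the block's top; it comes out straight up, 60 mm.
- rod_knob (a point): Centre (half-way up) of the rod's wooden knob: upright cylinder of 34 mm diameter, 40 mm tall, 86 mm above the rod's foot. z points up along the rod, away from the foot. The whole rod weighs about 130 g.
- rod_collar (a point): Centre of the underside of the rod's brass collar (26 mm diameter, 6 mm thick), 26 mm below the knob's centre; z up along the rod. Below it the hollow steel rod, 16 mm diameter, is 60 mm long; its lowest 8 mm taper to 6 mm diameter; then 7 mm of full rod, then a waist of 12 mm diameter (27 to 45 mm below this point, tapered above), all round: any yaw fits.
- canister: Glass canister with a wooden lid, 94 mm wide, 129 mm tall; loose, to be left alone. Origin at the centre of its underside.
- cup: White mug, 72 mm wide, 60 mm tall, handle to its own +y; loose, to be left alone. Origin at the centre of its underside.
- tamper: Steel tamper standing on its 58 mm foot, 75 mm tall; loose, to be left alone. Origin at the centre of its underside.
- spoon: Steel spoon, 140 mm long, lying flat along its own x; loose, to be left alone. Origin at the centre of its underside.
- bowl: Small blue bowl, 80 mm wide, 35 mm tall; loose, to be left alone. Origin at the centre of its underside.
- tin: Green tin, 72 mm wide, 90 mm tall; loose, to be left alone. Origin at the centre of its underside.
Not all that is in view belongs to the job. What is shaped like the holder but purple is not meant. What is shaped like the part that bears lid_knob but purple is not meant.

How it is judged:
By the outcome, as a careful person would: the job done as asked, in the order asked, and still so for the second after the job is handed in, with the robot touching nothing.
It also fails if it takes over 69 s, if anything falls off the work surface, if the arm or the gripper's body presses on something with over 40 N, if the wrist force passes 120 N, or if a joint passes its speed limit or range.

## Working session

There is one attempt and no reset: what is moved stays moved. The work goes in short steps, Python scripts to look and compute and a tool call to move; the robot and the scene stay as the last step left them, time stands still between calls to the robot, and variables do not carry over. Pictures are saved under pics/ and viewed, about 8 in all and at most 12, crops included, and the job is handed in when it is done.

Besides the shell and the picture viewer there is one more tool, called after "Emit:" as name([rows], argument=value, ...), one row to a line, values as JSON. move_arm: Moves the arm, as the interface text tells. Its arguments: {"type":"object","properties":{"moves":{"type":"array"},"fingers":{"type":"number"},"newtons":{"type":"number"}},"required":["moves"]}

```bash
mkdir -p pics
cat > h.py <<'E'
import numpy as np,cv2
from rig import bot
def shot(tag):
    o={}
    for n in("scene","top"):
        p,d=bot.get_image(n); cv2.imwrite(f"pics/{tag}_{n}.png",p); np.save(f"pics/{tag}_{n}.npy",d); o[n]=(p,d)
    return o
def world(n,u,v,z):
    c=bot.camera_info(n);K=np.array(c["intrinsics"]);R=np.array(c["R"]);t=np.array(c["t"])
    return R.T@(z*np.linalg.inv(K)@np.array([u,v,1.])-t)
def cloud(n,d):
    c=bot.camera_info(n);K=np.array(c["intrinsics"]);R=np.array(c["R"]);t=np.array(c["t"])
    v,u=np.mgrid[:d.shape[0],:d.shape[1]]
    P=np.stack([(u-K[0,2])/K[0,0]*d,(v-K[1,2])/K[1,1]*d,d],-1)
    return (P-t)@R
E
python3 - <<'E'
from h import *
o=shot("a"); s=bot.get_state(); print(s)
for n in o: c=bot.camera_info(n); print(n,np.array(c["intrinsics"]).round(1).tolist(),(-np.array(c["R"]).T@np.array(c["t"])).round(3))
E
```

```text
{'clock': 0.1, 'joint_pos': array([-1.50014747e+00,  2.45737000e-01,  1.55885752e+00, -1.95629619e-05,
        1.33869819e+00, -1.74060309e-01]), 'joint_vel': array([ 0.00150264, -0.00088217, -0.00252315,  0.00137851, -0.00081492,
        0.00046408]), 'effort': array([-2.59796270e-04, -4.16914272e+01, -3.15526772e+01,  6.86330488e-02,
        3.09740833e-02, -5.57008502e-05]), 'tcp_pos': array([ 0.15746696, -0.63010715,  0.21247876]), 'ee_rot': array([-8.49384170e-04,  9.92523378e-01,  1.22051720e-01,  3.44271853e-05]), 'ft_force': array([ 0.18336264,  0.46726857, -0.3811503 ]), 'wrist_torque': array([ 0.01324139, -0.02091514,  0.0109457 ]), 'opening': 0.0943582965636013}
scene [[446.6, 0.0, 314.4], [0.0, 446.6, 197.1], [0.0, 0.0, 1.0]] [ 1.331 -0.274  0.636]
top [[409.0, 0.0, 317.4], [0.0, 409.0, 194.5], [0.0, 0.0, 1.0]] [ 0.393 -0.025  0.96 ]
```

View pics/a_scene.png

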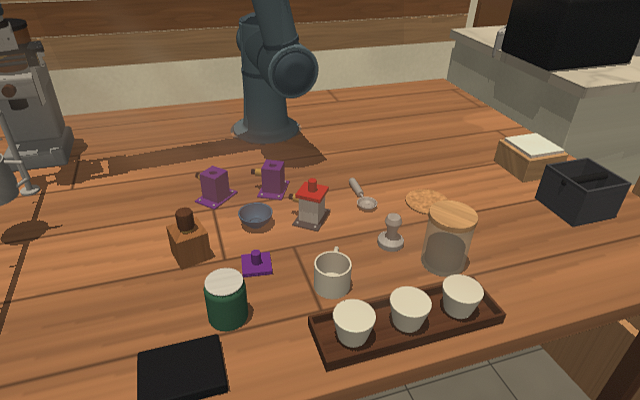

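View pics/a_top.png

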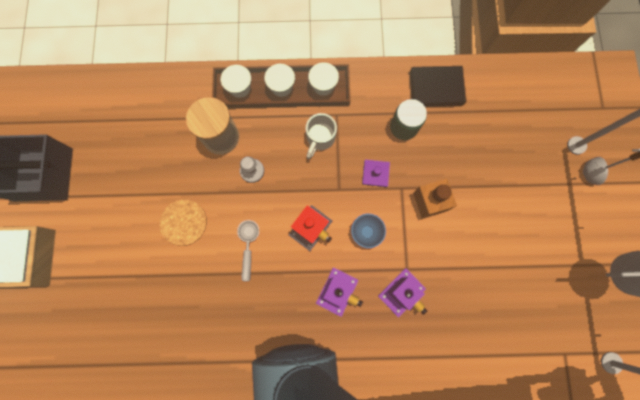

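Candidates in the top view are the red lid (309,225) versus the purple lid (376,173), and the aluminium holder under the red lid versus the purple holders (340,290) and (405,293). I choose the red lid and its holder. The rod is in the wooden block (442,193) and the coaster is at (183,222).

Run:
```python
from h import *
p=cv2.imread("pics/a_top.png");d=np.load("pics/a_top.npy");W=cloud("top",d)
hsv=cv2.cvtColor(p,cv2.COLOR_BGR2HSV)
def st(name,W,m):
    q=W[m]; print(name,m.sum(),"med",np.median(q,0).round(4),"mid",((q.min(0)+q.max(0))/2).round(4),"ext",np.ptp(q,axis=0).round(4)); return q
red=((hsv[...,0]<4)|(hsv[...,0]>175))&(hsv[...,1]>190)&(hsv[...,2]>90)
box=np.zeros(red.shape,bool);box[195:255,280:335]=1
r=red&box
cap=st("cap",W,r&(abs(W[...,2]-.078)<.004)); print(cv2.minAreaRect(cap[:,:2].astype(np.float32)*1000))
st("knob top",W,r&(W[...,2]>.098))
box[:]=0;box[170:225,405:465]=1
print(np.histogram(W[box][:,2],bins=np.arange(0,.14,.01)))
st("rodknob top",W,box&(W[...,2]>.108))
b=st("block top",W,box&(abs(W[...,2]-.07)<.005)); print(cv2.minAreaRect(b[:,:2].astype(np.float32)*1000))
box[:]=0;box[192:252,150:215]=1
st("coaster",W,box&(W[...,2]>.004)&(W[...,2]<.012))
# scene camera
p2=cv2.imread("pics/a_scene.png");d2=np.load("pics/a_scene.npy");V=cloud("scene",d2)
h2=cv2.cvtColor(p2,cv2.COLOR_BGR2HSV);b2=np.zeros(red.shape,bool);b2[172:212,288:335]=1
r2=((h2[...,0]<4)|(h2[...,0]>175))&(h2[...,1]>190)&b2
st("S knobtop",V,r2&(V[...,2]>.105)); st("S cap",V,r2&(abs(V[...,2]-.078)<.004))
b2[:]=0;b2[200:275,160:215]=1
st("S rodknob top",V,b2&(V[...,2]>.113))
# brass plunger
br=(hsv[...,0]>15)&(hsv[...,0]<30)&(hsv[...,1]>150);b3=np.zeros(red.shape,bool);b3[228:246,314:334]=1
st("brass",W,br&b3&(W[...,2]>.045))
a=cv2.resize(p[160:260,270:470],None,fx=4,fy=4,interpolation=cv2.INTER_CUBIC);cv2.imwrite("pics/c1.png",a)
```

```text
cap 518 med [ 0.5088 -0.0063  0.0784] mid [ 0.5107 -0.0069  0.078 ] ext [0.0745 0.0697 0.0075]
((510.17315673828125, -5.2720947265625), (54.41798782348633, 56.560455322265625), 51.58674621582031)
knob top 64 med [ 0.5107 -0.0055  0.1066] mid [ 0.4562 -0.0111  0.5319] ext [0.1267 0.0283 0.8561]
(array([1226,   43,   46,   46,   45,   46,  281,  344,   20,   23,   26,
        196,    2,    0]), array([0.  , 0.01, 0.02, 0.03, 0.04, 0.05, 0.06, 0.07, 0.08, 0.09, 0.1 ,
       0.11, 0.12, 0.13, 0.14]))
rodknob top 218 med [ 0.566  -0.2888  0.1157] mid [ 0.4885 -0.1659  0.5341] ext [0.1913 0.2813 0.8517]
block top 601 med [ 0.5581 -0.2822  0.0703] mid [ 0.567  -0.2912  0.0697] ext [0.0765 0.077  0.0092]
((567.341064453125, -291.20220947265625), (65.40752410888672, 66.08635711669922), 14.41836166381836)
coaster 1601 med [0.5311 0.2942 0.0066] mid [0.5346 0.2976 0.0079] ext [0.1425 0.1527 0.0078]
  return _methods._mean(a, axis=axis, dtype=dtype,
  ret = um.true_divide(
Traceback (most recent call last):
ValueError: zero-size array to reduction operation minimum which has no identity
```

Run:
```python
from h import *
p=cv2.imread("pics/a_top.png");W=cloud("top",np.load("pics/a_top.npy"));hsv=cv2.cvtColor(p,cv2.COLOR_BGR2HSV)
p2=cv2.imread("pics/a_scene.png");V=cloud("scene",np.load("pics/a_scene.npy"));h2=cv2.cvtColor(p2,cv2.COLOR_BGR2HSV)
def st(name,W,box,lo,hi,cm=None):
    r0,r1,c0,c1=box;m=np.zeros(W.shape[:2],bool);m[r0:r1,c0:c1]=1
    m&=(W[...,2]>lo)&(W[...,2]<hi)
    if cm is not None:m&=cm
    q=W[m]
    if len(q)<3: print(name,len(q));return
    c,r=cv2.minEnclosingCircle(q[:,:2].astype(np.float32))
    print(name,len(q),"mean",q.mean(0).round(4),"mid",((q.min(0)+q.max(0))/2).round(4),"circ",np.round(c,4),round(r,4),"rect",cv2.minAreaRect(q[:,:2].astype(np.float32)*1000))
red=lambda h:((h[...,0]<5)|(h[...,0]>174))&(h[...,1]>150)
st("T lidknob",W,(195,255,280,335),.102,.11)
st("S lidknob",V,(172,212,288,335),.102,.11)
st("T cap",W,(195,255,280,335),.0755,.081,red(hsv))
st("S cap",V,(172,212,288,335),.0755,.081,red(h2))
st("T rodknob",W,(170,225,405,465),.112,.12)
st("S rodknob",V,(200,275,160,215),.112,.12)
st("T coaster",W,(195,250,153,212),.0035,.01,(hsv[...,2]>190))
st("T brass",W,(228,246,314,336),.046,.066)
cv2.imwrite("pics/c1.png",cv2.resize(p[160:260,270:470],None,fx=4,fy=4,interpolation=cv2.INTER_CUBIC))
```

```text
T lidknob 66 mean [ 0.5108 -0.0053  0.1064] mid [ 0.511  -0.0054  0.1063] circ [ 0.5111 -0.0053] 0.0096 rect ((510.9884948730469, -5.380549430847168), (16.90883445739746, 17.190988540649414), 88.9471435546875)
S lidknob 34 mean [ 0.5164 -0.0064  0.1037] mid [ 0.5156 -0.0057  0.104 ] circ [ 0.5167 -0.0059] 0.0108 rect ((515.48681640625, -5.6128129959106445), (17.78992462158203, 17.655193328857422), 5.771277904510498)
T cap 604 mean [ 0.5105 -0.0063  0.0784] mid [ 0.5096 -0.0058  0.0782] circ [ 0.5096 -0.0062] 0.0387 rect ((510.75421142578125, -6.229576110839844), (57.95557403564453, 59.667205810546875), 51.72298049926758)
S cap 219 mean [ 0.5207 -0.0072  0.0766] mid [ 0.5162 -0.006   0.0772] circ [ 0.5162 -0.0063] 0.0415 rect ((516.0277099609375, -6.993457794189453), (59.44615173339844, 63.01362609863281), 51.92472839355469)
T rodknob 189 mean [ 0.5672 -0.2905  0.1156] mid [ 0.5679 -0.2906  0.1159] circ [ 0.568  -0.2902] 0.0172 rect ((567.397216796875, -290.6222839355469), (32.29709243774414, 31.871976852416992), 45.12172317504883)
S rodknob 124 mean [ 0.5737 -0.2916  0.1142] mid [ 0.5725 -0.2919  0.1144] circ [ 0.5722 -0.2907] 0.0171 rect ((572.5342407226562, -292.0766296386719), (30.804174423217773, 30.44904327392578), 86.62167358398438)
T coaster 1647 mean [0.5316 0.2941 0.0065] mid [0.5309 0.2957 0.0067] circ [0.5274 0.2937] 0.0858 rect ((529.5560302734375, 295.8252258300781), (128.0426025390625, 135.44668579101562), 1.750917673110962)
T brass 97 mean [ 0.4858 -0.0384  0.0549] mid [ 0.4864 -0.0379  0.0539] circ [ 0.485  -0.0385] 0.0153 rect ((484.95819091796875, -39.82514572143555), (27.529884338378906, 19.612274169921875), 49.471527099609375)
```

View pics/c1.png

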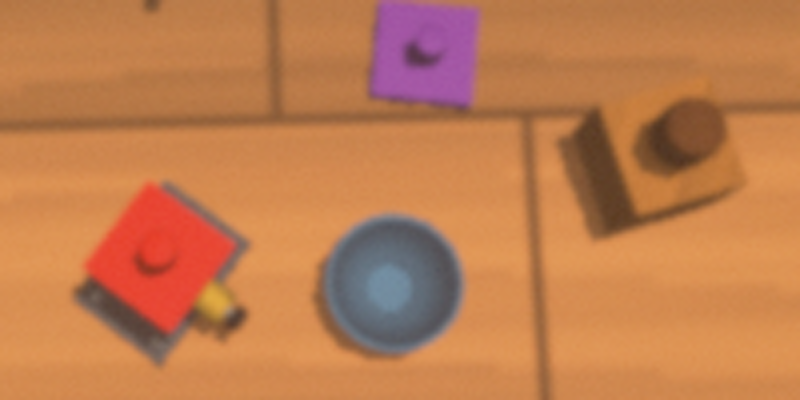

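The close crop confirms the red lid at top-view (309,223), on the grey holder with the brass plunger. Heights agree with the description: knob top 0.106, rod knob top 0.116 and cap top 0.078. Now I'll approach.

Emit:
move_arm([
  [[0.0236, 0.0417, 0], [0, 0, 0]],
  [[0.0236, 0.0417, 0], [0, 0, 0]],
  [[0.0236, 0.0417, 0], [0, 0, 0]],
  [[0.0236, 0.0417, 0], [0, 0, 0]],
  [[0.0236, 0.0417, 0], [0, 0, 0]],
], fingers=110, newtons=20)

```text
clock: 0.6
tcp_pos: [0.276, -0.4201, 0.2129]
ee_rot: [-0.0, 0.993, 0.122, -0.0]
ft_force: [0.7, -0.9, 0.6]
opening: 0.0575
```

Emit:
move_arm([
  [[0.0236, 0.0417, 0], [0, 0, 0]],
  [[0.0236, 0.0417, 0], [0, 0, 0]],
  [[0.0236, 0.0417, 0], [0, 0, 0]],
  [[0.0236, 0.0417, 0], [0, 0, 0]],
  [[0.0236, 0.0417, 0], [0, 0, 0]],
])

```text
clock: 1.1
tcp_pos: [0.3939, -0.2117, 0.2133]
ee_rot: [0.0, 0.993, 0.122, 0.0]
ft_force: [0.7, -0.5, -0.2]
opening: 0.0532
```

Emit:
move_arm([
  [[0.0236, 0.0412, 0], [0, 0, 0]],
  [[0.0236, 0.0412, 0], [0, 0, 0]],
  [[0.0236, 0.0412, 0], [0, 0, 0]],
  [[0.0236, 0.0412, -0.01], [0, 0, 0]],
  [[0.0236, 0.0412, -0.02], [0, 0, 0]],
])

```text
clock: 1.6
tcp_pos: [0.5126, -0.007, 0.1851]
ee_rot: [0.001, 0.992, 0.122, 0.002]
ft_force: [1.0, -0.2, 0.3]
opening: 0.0539
```

Emit:
move_arm([
  [[0, 0, -0.03], [0, 0, 0]],
  [[0, 0, -0.03], [0, 0, 0]],
  [[0, 0, -0.018], [0, 0, 0]],
  [[0, 0, 0], [0, 0, 0]],
  [[0, 0, 0], [0, 0, 0]],
])

```text
clock: 2.1
tcp_pos: [0.5109, -0.0089, 0.1062]
ee_rot: [-0.0, 0.993, 0.122, -0.0]
ft_force: [0.3, -0.6, -0.0]
opening: 0.0535
```

Run:
```python
from h import *
o=shot("b")
a=cv2.resize(o["scene"][0][120:250,240:400],None,fx=4,fy=4,interpolation=cv2.INTER_CUBIC)
cv2.imwrite("pics/b1.png",a); print(bot.get_state()["tcp_pos"])
```

```text
[ 0.51184705 -0.00921082  0.10752515]
```

View pics/b1.png

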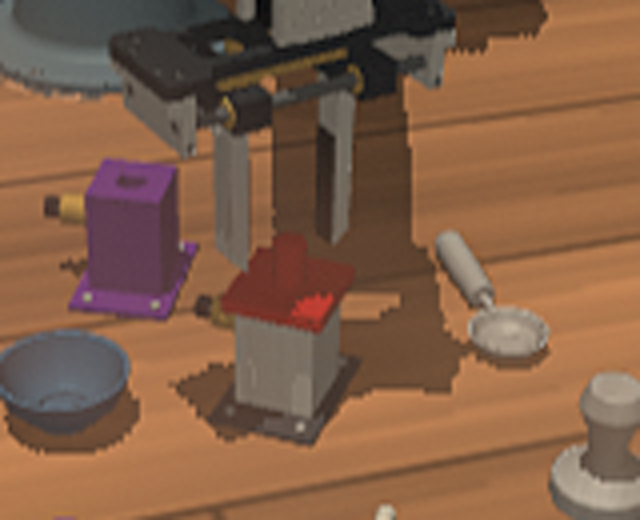

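The fingers straddle the knob, with the holder and lid in the centre of the crop. I'll shift +3 mm in y, lower and close.

Emit:
move_arm([
  [[0.0005, 0.003, -0.006], [0, 0, 0]],
  [[0, 0, -0.006], [0, 0, 0]],
  [[0, 0, -0.004], [0, 0, 0]],
  [[0, 0, 0], [0, 0, 0]],
  [[0, 0, 0], [0, 0, 0]],
])

```text
clock: 2.7
tcp_pos: [0.5113, -0.0058, 0.0899]
ee_rot: [-0.0, 0.993, 0.122, -0.0]
ft_force: [0.3, -0.7, 0.2]
opening: 0.0534
```

Emit:
move_arm([
  [[0, 0, 0], [0, 0, 0]],
  [[0, 0, 0], [0, 0, 0]],
  [[0, 0, 0], [0, 0, 0]],
  [[0, 0, 0], [0, 0, 0]],
  [[0, 0, 0], [0, 0, 0]],
], fingers=220, newtons=15)

```text
clock: 3.2
tcp_pos: [0.5114, -0.0059, 0.0901]
ee_rot: [0.0, 0.993, 0.122, 0.0]
ft_force: [-0.4, 0.1, -0.3]
opening: 0.0198
```

Emit:
move_arm([
  [[0, 0, 0.006], [0, 0, 0]],
  [[0, 0, 0.012], [0, 0, 0]],
  [[0, 0, 0.018], [0, 0, 0]],
  [[0, 0, 0.02], [0, 0, 0]],
  [[0, 0, 0.014], [0, 0, 0]],
])

```text
clock: 3.7
tcp_pos: [0.5122, -0.006, 0.1625]
ee_rot: [0.0, 0.993, 0.122, 0.001]
ft_force: [-0.1, 0.0, -0.5]
opening: 0.0194
```

Emit:
move_arm([
  [[0.002, 0.03, 0], [0, 0, 0]],
  [[0.002, 0.03, 0], [0, 0, 0]],
  [[0.002, 0.03, 0], [0, 0, 0]],
  [[0.002, 0.03, 0], [0, 0, 0]],
  [[0.002, 0.03, 0], [0, 0, 0]],
])

```text
clock: 4.2
tcp_pos: [0.5214, 0.1454, 0.1608]
ee_rot: [0.0, 0.993, 0.122, 0.0]
ft_force: [-0.5, -1.3, -0.1]
opening: 0.0195
```

Emit:
move_arm([
  [[0.002, 0.035, 0], [0, 0, 0]],
  [[0.002, 0.035, 0], [0, 0, 0]],
  [[0.002, 0.035, 0], [0, 0, 0]],
  [[0.002, 0.03, 0], [0, 0, 0]],
  [[0.002, 0.015, 0], [0, 0, 0]],
])

```text
clock: 4.7
tcp_pos: [0.5312, 0.2962, 0.1607]
ee_rot: [-0.0, 0.992, 0.123, 0.0]
ft_force: [0.1, 0.8, -0.6]
opening: 0.0198
```

Run:
```python
from h import *
o=shot("c"); s=bot.get_state(); print(s["tcp_pos"],s["opening"])
a=o["scene"][0][100:260,250:490]
cv2.imwrite("pics/cc.png",cv2.resize(a,None,fx=3,fy=3,interpolation=cv2.INTER_CUBIC))
# bore + holder top in the top view
W=cloud("top",o["top"][1]);m=np.zeros(W.shape[:2],bool);m[195:260,280:335]=1
m&=(W[...,2]>.071)&(W[...,2]<.077);q=W[m];print(len(q),q.mean(0),cv2.minAreaRect(q[:,:2].astype(np.float32)*1000))
cv2.imwrite("pics/c_holder.png",cv2.resize(o["top"][0][195:260,275:345],None,fx=8,fy=8,interpolation=cv2.INTER_CUBIC))
```

```text
[0.53138308 0.29533332 0.16038047] 0.019350549932542895
400 [ 0.51174881 -0.00596576  0.07425177] ((512.33154296875, -6.046459197998047), (48.22798156738281, 48.27754592895508), 51.67136764526367)
```

View pics/cc.png

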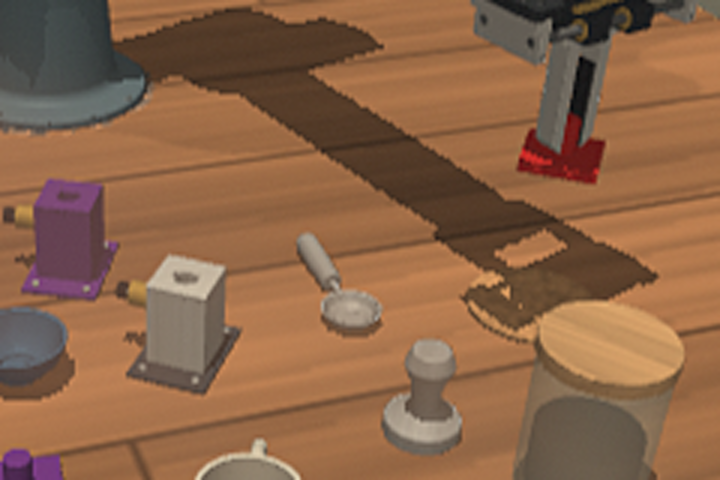

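The lid hangs level in the gripper and the holder stands with its bore open at crop (185,278). Next I lower the lid onto the coaster.

Emit:
move_arm([
  [[0, 0, -0.025], [0, 0, 0]],
  [[0, 0, -0.03], [0, 0, 0]],
  [[0, 0, -0.03], [0, 0, 0]],
  [[0, 0, -0.025], [0, 0, 0]],
  [[0, 0, -0.01], [0, 0, 0]],
])

```text
clock: 5.3
tcp_pos: [0.5297, 0.292, 0.0374]
ee_rot: [0.001, 0.993, 0.121, -0.002]
ft_force: [-0.5, 0.1, -0.2]
opening: 0.0196
```

Emit:
move_arm([
  [[0, 0, -0.005], [0, 0, 0]],
  [[0, 0, -0.003], [0, 0, 0]],
  [[0, 0, -0.002], [0, 0, 0]],
  [[0, 0, -0.001], [0, 0, 0]],
  [[0, 0, 0], [0, 0, 0]],
])

```text
clock: 5.8
tcp_pos: [0.5318, 0.2943, 0.0298]
ee_rot: [-0.0, 0.993, 0.122, 0.001]
ft_force: [-0.3, 0.4, -0.8]
opening: 0.0196
```

Emit:
move_arm([
  [[0, 0, -0.0007], [0, 0, 0]],
  [[0, 0, -0.0007], [0, 0, 0]],
  [[0, 0, -0.0006], [0, 0, 0]],
  [[0, 0, 0], [0, 0, 0]],
  [[0, 0, 0], [0, 0, 0]],
])

```text
clock: 6.3
tcp_pos: [0.5316, 0.2943, 0.0281]
ee_rot: [0.0, 0.993, 0.122, 0.0]
ft_force: [-2.1, -1.0, 5.6]
opening: 0.02
```

Contact felt (5.6 N). Release and rise.

Emit:
move_arm([
  [[0, 0, 0], [0, 0, 0]],
  [[0, 0, 0], [0, 0, 0]],
  [[0, 0, 0], [0, 0, 0]],
  [[0, 0, 0], [0, 0, 0]],
  [[0, 0, 0], [0, 0, 0]],
], fingers=110)

```text
clock: 6.8
tcp_pos: [0.5313, 0.2941, 0.0269]
ee_rot: [0.0, 0.993, 0.122, -0.0]
ft_force: [0.2, 0.4, 0.8]
opening: 0.0527
```

Emit:
move_arm([
  [[0, 0, 0.01], [0, 0, 0]],
  [[0, 0, 0.03], [0, 0, 0]],
  [[0, 0, 0.045], [0, 0, 0]],
  [[0, 0, 0.045], [0, 0, 0]],
  [[0, 0, 0.042], [0, 0, 0]],
], fingers=90)

```text
clock: 7.3
tcp_pos: [0.5314, 0.2942, 0.202]
ee_rot: [-0.0, 0.993, 0.122, 0.001]
ft_force: [1.3, -0.0, -0.3]
opening: 0.0608
```

Run:
```python
from h import *
o=shot("d"); s=bot.get_state(); print(s["tcp_pos"],s["opening"])
p=o["scene"][0];h=cv2.cvtColor(p,cv2.COLOR_BGR2HSV);V=cloud("scene",o["scene"][1])
m=((h[...,0]<5)|(h[...,0]>174))&(h[...,1]>150);m[:, :380]=0;m[:170]=0;m[230:]=0;m[:,480:]=0
q=V[m];print(len(q),q.mean(0).round(3),q.max(0).round(3),q.min(0).round(3))
```

```text
[0.53528738 0.29557955 0.20791507] 0.06110678333286194
359 [0.538 0.289 0.018] [0.564 0.333 0.044] [ 0.474  0.253 -0.002]
```

The lid lies flat: its knob top is at 0.044, as it should be, near the coaster centre. Next is the rod.

Emit:
move_arm([
  [[0.0025, -0.045, 0], [0, 0, 0]],
  [[0.0025, -0.045, 0], [0, 0, 0]],
  [[0.0025, -0.045, 0], [0, 0, 0]],
  [[0.0025, -0.045, 0], [0, 0, 0]],
  [[0.0025, -0.045, 0], [0, 0, 0]],
])

```text
clock: 7.9
tcp_pos: [0.5433, 0.0675, 0.1988]
ee_rot: [-0.0, 0.993, 0.122, -0.0]
ft_force: [0.0, 0.0, 0.2]
opening: 0.0604
```

Emit:
move_arm([
  [[0.0025, -0.045, 0], [0, 0, 0]],
  [[0.0025, -0.045, 0], [0, 0, 0]],
  [[0.0025, -0.045, 0], [0, 0, 0]],
  [[0.0025, -0.045, 0], [0, 0, 0]],
  [[0.0025, -0.045, 0], [0, 0, 0]],
])

```text
clock: 8.4
tcp_pos: [0.5558, -0.1575, 0.1988]
ee_rot: [-0.0, 0.993, 0.122, -0.0]
ft_force: [1.2, 0.1, 0.4]
opening: 0.061
```

Emit:
move_arm([
  [[0.0025, -0.045, 0], [0, 0, 0]],
  [[0.0025, -0.045, 0], [0, 0, 0]],
  [[0.0025, -0.035, 0], [0, 0, 0]],
  [[0.0025, -0.0085, -0.01], [0, 0, 0]],
  [[0, 0, -0.02], [0, 0, 0]],
])

```text
clock: 8.9
tcp_pos: [0.567, -0.291, 0.1697]
ee_rot: [0.001, 0.993, 0.121, 0.001]
ft_force: [-0.0, 0.7, -0.2]
opening: 0.0606
```

Emit:
move_arm([
  [[0, 0, -0.02], [0, 0, 0]],
  [[0, 0, -0.022], [0, 0, 0]],
  [[0, 0, -0.02], [0, 0, 0]],
  [[0, 0, -0.014], [0, 0, 0]],
  [[0, 0, -0.005], [0, 0, 0]],
])

```text
clock: 9.4
tcp_pos: [0.5653, -0.2877, 0.0856]
ee_rot: [-0.001, 0.992, 0.122, -0.001]
ft_force: [0.6, 0.0, -0.6]
opening: 0.0608
```

Emit:
move_arm([
  [[0, 0, 0], [0, 0, 0]],
  [[0, 0, 0], [0, 0, 0]],
  [[0, 0, 0], [0, 0, 0]],
  [[0, 0, 0], [0, 0, 0]],
  [[0, 0, 0], [0, 0, 0]],
], fingers=200, newtons=30)

```text
clock: 9.9
tcp_pos: [0.5671, -0.2903, 0.0894]
ee_rot: [0.001, 0.993, 0.122, 0.001]
ft_force: [-0.2, -1.2, 2.7]
opening: 0.0332
```

Emit:
move_arm([
  [[0, 0, 0.005], [0, 0, 0]],
  [[0, 0, 0.012], [0, 0, 0]],
  [[0, 0, 0.018], [0, 0, 0]],
  [[0, 0, 0.02], [0, 0, 0]],
  [[0, 0, 0.02], [0, 0, 0]],
])

```text
clock: 10.4
tcp_pos: [0.5658, -0.2889, 0.1633]
ee_rot: [-0.001, 0.993, 0.122, -0.001]
ft_force: [1.0, 0.3, -1.5]
opening: 0.0331
```

Emit:
move_arm([
  [[0, 0, 0.02], [0, 0, 0]],
  [[0, 0, 0.01], [0, 0, 0]],
  [[-0.005, 0.025, 0], [0, 0, 0]],
  [[-0.008, 0.035, 0], [0, 0, 0]],
  [[-0.008, 0.04, 0], [0, 0, 0]],
])

```text
clock: 10.9
tcp_pos: [0.5444, -0.1884, 0.1923]
ee_rot: [-0.001, 0.993, 0.121, -0.001]
ft_force: [0.1, -0.1, -1.8]
opening: 0.0334
```

Emit:
move_arm([
  [[-0.008, 0.045, 0], [0, 0, 0]],
  [[-0.008, 0.045, 0], [0, 0, 0]],
  [[-0.008, 0.045, 0], [0, 0, 0]],
  [[-0.007, 0.035, 0], [0, 0, 0]],
  [[-0.003, 0.014, 0], [0, 0, 0]],
])

```text
clock: 11.4
tcp_pos: [0.5099, -0.0025, 0.1923]
ee_rot: [-0.001, 0.992, 0.124, -0.001]
ft_force: [-0.7, -0.3, -0.5]
opening: 0.0334
```

Run:
```python
from h import *
o=shot("e"); s=bot.get_state(); print(s["tcp_pos"],s["opening"],s["ft_force"])
cv2.imwrite("pics/e1.png",cv2.resize(o["scene"][0][80:260,260:380],None,fx=3,fy=3,interpolation=cv2.INTER_CUBIC))
V=cloud("scene",o["scene"][1])
for z in np.arange(.085,.165,.008):
    m=(abs(V[...,2]-z)<.003)&(V[...,0]>.44)&(V[...,0]<.6)&(abs(V[...,1]+.01)<.06);q=V[m]
    print(z.round(3),len(q),q.min(0).round(4) if len(q) else"",q.max(0).round(4) if len(q) else"")
```

```text
[ 0.51066639 -0.00401043  0.19263218] 0.03392132888824755 [ 0.4469751  -0.30010068 -0.9271974 ]
0.085 0  
0.093 0  
0.101 0  
0.109 0  
0.117 8 [ 0.5176 -0.0093  0.1151] [0.5217 0.0017 0.1198]
0.125 22 [ 0.511  -0.0111  0.1226] [0.5243 0.0051 0.1276]
0.133 12 [ 0.5147 -0.0087  0.1304] [0.5208 0.0026 0.1353]
0.141 14 [ 0.5132 -0.0084  0.1382] [0.5219 0.0022 0.1437]
0.149 13 [ 0.5144 -0.0096  0.1462] [0.5221 0.0015 0.1518]
0.157 18 [ 0.5158 -0.0106  0.1542] [0.5232 0.0039 0.1596]
```

View pics/e1.png

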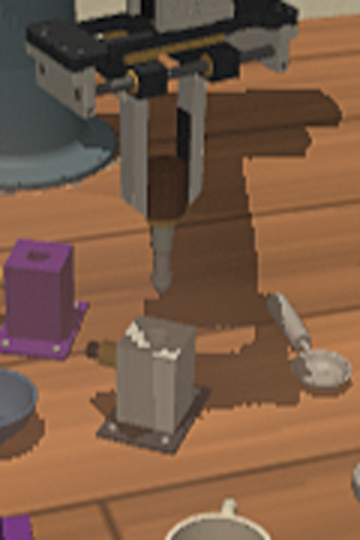

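Run:
```python
from h import *
dc=np.load("pics/c_scene.npy");V=cloud("scene",dc)
m=(V[...,2]>.068)&(V[...,2]<.078)&(V[...,0]>.46)&(V[...,0]<.57)&(abs(V[...,1]+.006)<.045)
q=V[m];print("holder top S",len(q),q.mean(0).round(4),cv2.minAreaRect(q[:,:2].astype(np.float32)*1000))
for z in (.03,.045,.06):
    mm=(abs(V[...,2]-z)<.004)&(V[...,0]>.46)&(V[...,0]<.57)&(abs(V[...,1]+.006)<.045);r=V[mm]; print(z,r.min(0).round(4),r.max(0).round(4))
# bore, top cam: dark pixels inside the top face
p=cv2.imread("pics/c_top.png");W=cloud("top",np.load("pics/c_top.npy"));g=cv2.cvtColor(p,cv2.COLOR_BGR2GRAY)
R=np.hypot(W[...,0]-.512,W[...,1]+.006);mm=(R<.013)&(g<110); mm2=(R<.02)
v,u=np.nonzero(mm);print(g[215:236,300:322]);
c,r=cv2.minEnclosingCircle(np.stack([u,v],1).astype(np.float32));print(c,r,u.mean(),v.mean())
k=bot.camera_info("top");C=-np.array(k["R"]).T@np.array(k["t"])
for (a,b) in (c,(u.mean(),v.mean())):
    w=world("top",a,b,1.); print("bore T",(C+(w-C)*(.074-C[2])/(w[2]-C[2])).round(4))
# e scene: rod centre line by pixel columns, projected
E=cloud("scene",np.load("pics/e_scene.npy"));m=(E[...,2]>.13)&(E[...,2]<.152)&(E[...,0]>.49)&(E[...,0]<.54)&(abs(E[...,1])<.03)
q=E[m];from scipy.optimize import least_squares
f=least_squares(lambda a:np.hypot(q[:,0]-a[0],q[:,1]-a[1])-.007,[.513,-.003],loss="soft_l1",f_scale=.001);print("rod axis S",f.x,len(q))
```

```text
holder top S 263 [ 0.5184 -0.0071  0.0717] ((516.8843383789062, -6.714908599853516), (49.019447326660156, 51.415618896484375), 52.06590270996094)
0.03 [ 0.511  -0.0385  0.026 ] [0.551  0.0266 0.034 ]
0.045 [ 0.4878 -0.0507  0.0411] [0.5507 0.025  0.049 ]
0.06 [ 0.489 -0.042  0.056] [0.5494 0.0242 0.0639]
[[169 183 208 226 234 235 235 235 235 235 235 234 235 234 233 227 215 185
  152 128 117 113]
 [181 199 221 231 235 235 235 235 235 235 235 234 235 235 234 233 230 219
  191 162 134 121]
 [197 219 230 234 235 234 234 234 234 234 234 234 235 235 235 234 234 232
  222 205 176 144]
 [215 228 234 235 235 234 233 231 228 228 227 230 232 234 235 235 235 235
  233 228 215 183]
 [227 233 234 234 234 233 228 220 208 198 198 207 217 228 233 234 235 235
  234 233 230 219]
 [233 235 234 234 233 228 215 189 164 149 148 160 184 211 227 233 234 234
  234 234 233 230]
 [234 234 235 234 232 219 190 153 126 115 114 122 142 179 215 230 234 235
  234 235 235 234]
 [235 235 235 234 228 210 166 126 107  97  99 103 117 152 202 227 234 235
  235 235 234 234]
 [234 235 235 233 228 203 155 116  95  89  88  93 
[... 637 characters left out ...]
4 234 234 234 234 234 234 234 233 227
  211 184 169 164]
 [142 176 209 226 232 233 235 235 235 234 234 235 235 234 235 234 231 216
  192 178 174 171]
 [107 134 164 203 223 230 233 234 234 235 234 235 235 235 234 230 220 195
  176 173 177 177]
 [ 88  98 125 158 194 217 228 233 234 235 234 234 234 234 232 222 197 168
  158 167 172 176]
 [ 80  86  97 116 145 179 210 225 232 234 235 234 233 233 225 203 162 142
  144 157 165 174]
 [ 79  79  85  93 108 132 167 203 222 231 234 234 234 230 213 169 129 120
  128 142 154 163]]
(309.625, 224.0) 2.577040910720825 309.6666666666667 223.85714285714286
bore T [ 0.5109 -0.0059  0.074 ]
bore T [ 0.5112 -0.006   0.074 ]
rod axis S [ 0.51289073 -0.00195658] 49
```

The rod hangs upright in the gripper, with its foot at crop (160,285) above the bore at (158,335). I correct by (+1.5, -3) mm, lower to the mouth, then feel.

Emit:
move_arm([
  [[0.0015, -0.003, -0.01], [0, 0, 0]],
  [[0, 0, -0.013], [0, 0, 0]],
  [[0, 0, -0.008], [0, 0, 0]],
  [[0, 0, -0.004], [0, 0, 0]],
  [[0, 0, 0], [0, 0, 0]],
])

```text
clock: 12.0
tcp_pos: [0.5123, -0.0088, 0.1568]
ee_rot: [-0.0, 0.993, 0.122, -0.001]
ft_force: [0.1, 0.7, -1.5]
opening: 0.0335
```

Emit:
move_arm([
  [[0, 0, -0.003], [0, 0, 0]],
  [[0, 0, -0.002], [0, 0, 0]],
  [[0, 0, -0.002], [0, 0, 0]],
  [[0, 0, 0], [0, 0, 0]],
  [[0, 0, 0], [0, 0, 0]],
])

```text
clock: 12.5
tcp_pos: [0.5129, -0.0083, 0.1512]
ee_rot: [0.0, 0.993, 0.122, 0.0]
ft_force: [-0.5, 0.1, -1.1]
opening: 0.0334
```

Emit:
move_arm([
  [[0, 0.0013, -0.002], [0, 0, 0]],
  [[0, 0, -0.002], [0, 0, 0]],
  [[0, 0, -0.002], [0, 0, 0]],
  [[0, 0, 0], [0, 0, 0]],
  [[0, 0, 0], [0, 0, 0]],
])

```text
clock: 13.0
tcp_pos: [0.5126, -0.0069, 0.1448]
ee_rot: [-0.0, 0.993, 0.122, -0.0]
ft_force: [0.2, 0.7, -1.7]
opening: 0.0338
```

Run:
```python
from h import *
s=bot.get_state(); print(s["tcp_pos"],s["opening"],s["ft_force"],s["wrist_torque"])
p,d=bot.get_image("scene")
cv2.imwrite("pics/f1.png",cv2.resize(p[130:240,270:350],None,fx=5,fy=5,interpolation=cv2.INTER_CUBIC))
```

```text
[ 0.51263196 -0.00694799  0.14481935] 0.03376516019108871 [ 0.1672918   0.70201205 -1.74373324] [0.1382277  0.11030758 0.03313164]
```

View pics/f1.png

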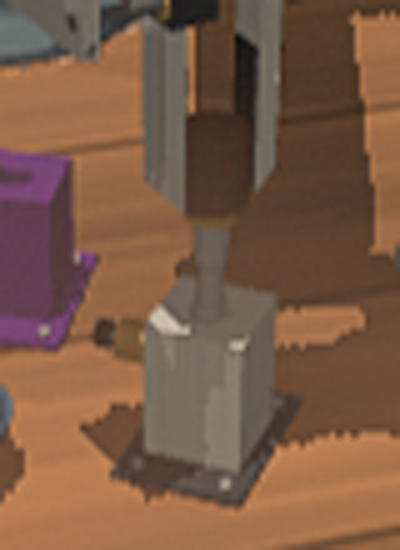

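The rod's foot is entering the bore at crop (205,315), with no contact force. I go on carefully.

Emit:
move_arm([
  [[0, 0, -0.002], [0, 0, 0]],
  [[0, 0, -0.002], [0, 0, 0]],
  [[0, 0, -0.001], [0, 0, 0]],
  [[0, 0, 0], [0, 0, 0]],
  [[0, 0, 0], [0, 0, 0]],
])

```text
clock: 13.55
tcp_pos: [0.5126, -0.0069, 0.1397]
ee_rot: [-0.0, 0.993, 0.122, -0.0]
ft_force: [-1.8, 1.0, -1.9]
opening: 0.0336
```

Emit:
move_arm([
  [[0, 0, -0.002], [0, 0, 0]],
  [[0, 0, -0.002], [0, 0, 0]],
  [[0, 0, -0.002], [0, 0, 0]],
  [[0, 0, 0], [0, 0, 0]],
  [[0, 0, 0], [0, 0, 0]],
])

```text
clock: 14.05
tcp_pos: [0.5126, -0.0069, 0.1336]
ee_rot: [-0.0, 0.993, 0.122, -0.0]
ft_force: [-1.5, 1.6, -1.9]
opening: 0.0337
```

Emit:
move_arm([
  [[-0.0006, 0.0006, -0.001], [0, 0, 0]],
  [[0, 0, -0.001], [0, 0, 0]],
  [[0, 0, -0.001], [0, 0, 0]],
  [[0, 0, -0.001], [0, 0, 0]],
  [[0, 0, 0], [0, 0, 0]],
])

```text
clock: 14.55
tcp_pos: [0.5124, -0.0067, 0.13]
ee_rot: [0.0, 0.993, 0.122, 0.0]
ft_force: [0.3, 0.3, -1.2]
opening: 0.0336
```

Emit:
move_arm([
  [[0, 0, -0.001], [0, 0, 0]],
  [[0, 0, -0.001], [0, 0, 0]],
  [[0, 0, -0.001], [0, 0, 0]],
  [[0, 0, -0.001], [0, 0, 0]],
  [[0, 0, 0], [0, 0, 0]],
])

```text
clock: 15.05
tcp_pos: [0.5124, -0.0064, 0.126]
ee_rot: [-0.0, 0.993, 0.122, 0.0]
ft_force: [0.7, -0.5, -2.0]
opening: 0.0333
```

Emit:
move_arm([
  [[0, 0, -0.001], [0, 0, 0]],
  [[0, 0, -0.001], [0, 0, 0]],
  [[0, 0, -0.001], [0, 0, 0]],
  [[0, 0, 0], [0, 0, 0]],
  [[0, 0, 0], [0, 0, 0]],
])

```text
clock: 15.55
tcp_pos: [0.5129, -0.0063, 0.1242]
ee_rot: [-0.0, 0.993, 0.122, 0.001]
ft_force: [-1.9, 1.7, 6.3]
opening: 0.0335
```

Emit:
move_arm([
  [[0, 0, -0.001], [0, 0, 0]],
  [[0, 0, -0.001], [0, 0, 0]],
  [[0, 0, -0.001], [0, 0, 0]],
  [[0, 0, 0], [0, 0, 0]],
  [[0, 0, 0], [0, 0, 0]],
])

```text
clock: 16.05
tcp_pos: [0.5129, -0.0062, 0.1215]
ee_rot: [-0.0, 0.993, 0.122, 0.001]
ft_force: [-2.6, 2.6, 8.4]
opening: 0.0336
```

Emit:
move_arm([
  [[-0.0003, 0.0003, -0.001], [0, 0, 0]],
  [[0, 0, -0.001], [0, 0, 0]],
  [[0, 0, -0.001], [0, 0, 0]],
  [[0, 0, 0], [0, 0, 0]],
  [[0, 0, 0], [0, 0, 0]],
])

```text
clock: 16.55
tcp_pos: [0.5123, -0.006, 0.1171]
ee_rot: [-0.0, 0.993, 0.122, 0.001]
ft_force: [1.0, 1.3, 1.7]
opening: 0.0338
```

Emit:
move_arm([
  [[0, 0, -0.001], [0, 0, 0]],
  [[0, 0, -0.001], [0, 0, 0]],
  [[0, 0, 0], [0, 0, 0]],
  [[0, 0, 0], [0, 0, 0]],
  [[0, 0, 0], [0, 0, 0]],
])

```text
clock: 17.05
tcp_pos: [0.512, -0.0061, 0.1148]
ee_rot: [-0.0, 0.993, 0.122, 0.0]
ft_force: [3.4, 3.0, -1.6]
opening: 0.0338
```

Emit:
move_arm([
  [[0, 0, -0.001], [0, 0, 0]],
  [[0, 0, -0.001], [0, 0, 0]],
  [[0, 0, -0.001], [0, 0, 0]],
  [[0, 0, 0], [0, 0, 0]],
  [[0, 0, 0], [0, 0, 0]],
])

```text
clock: 17.55
tcp_pos: [0.5118, -0.0062, 0.1117]
ee_rot: [0.0, 0.993, 0.122, -0.0]
ft_force: [3.6, 2.4, -1.5]
opening: 0.0334
```

Emit:
move_arm([
  [[0, 0, -0.001], [0, 0, 0]],
  [[0, 0, -0.001], [0, 0, 0]],
  [[0, 0, -0.001], [0, 0, 0]],
  [[0, 0, 0], [0, 0, 0]],
  [[0, 0, 0], [0, 0, 0]],
])

```text
clock: 18.05
tcp_pos: [0.5116, -0.0061, 0.1087]
ee_rot: [-0.0, 0.993, 0.122, -0.0]
ft_force: [2.1, 3.5, -1.7]
opening: 0.0335
```

Emit:
move_arm([
  [[0, 0, -0.001], [0, 0, 0]],
  [[0, 0, -0.001], [0, 0, 0]],
  [[0, 0, -0.001], [0, 0, 0]],
  [[0, 0, 0], [0, 0, 0]],
  [[0, 0, 0], [0, 0, 0]],
])

```text
clock: 18.55
tcp_pos: [0.5121, -0.0063, 0.1059]
ee_rot: [0.0, 0.993, 0.122, 0.0]
ft_force: [3.0, 2.3, -1.0]
opening: 0.0329
```

Emit:
move_arm([
  [[0, 0, -0.0005], [0, 0, 0]],
  [[0, 0, -0.0005], [0, 0, 0]],
  [[0, 0, -0.0005], [0, 0, 0]],
  [[0, 0, -0.0005], [0, 0, 0]],
  [[0, 0, 0], [0, 0, 0]],
])

```text
clock: 19.05
tcp_pos: [0.512, -0.0062, 0.104]
ee_rot: [0.0, 0.993, 0.122, 0.0]
ft_force: [3.6, 1.5, -0.8]
opening: 0.0335
```

Emit:
move_arm([
  [[0, 0, -0.0005], [0, 0, 0]],
  [[0, 0, -0.0005], [0, 0, 0]],
  [[0, 0, -0.0005], [0, 0, 0]],
  [[0, 0, 0], [0, 0, 0]],
  [[0, 0, 0], [0, 0, 0]],
])

```text
clock: 19.55
tcp_pos: [0.5119, -0.0062, 0.1024]
ee_rot: [0.0, 0.993, 0.122, 0.0]
ft_force: [3.1, 2.5, 0.5]
opening: 0.0337
```

Emit:
move_arm([
  [[0, 0, -0.0005], [0, 0, 0]],
  [[0, 0, -0.0005], [0, 0, 0]],
  [[0, 0, -0.0005], [0, 0, 0]],
  [[0, 0, 0], [0, 0, 0]],
  [[0, 0, 0], [0, 0, 0]],
])

```text
clock: 20.05
tcp_pos: [0.5121, -0.0061, 0.1014]
ee_rot: [0.0, 0.993, 0.122, 0.0]
ft_force: [1.4, 2.8, 5.0]
opening: 0.0333
```

Emit:
move_arm([
  [[0, 0, -0.0005], [0, 0, 0]],
  [[0, 0, -0.0005], [0, 0, 0]],
  [[0, 0, 0], [0, 0, 0]],
  [[0, 0, 0], [0, 0, 0]],
  [[0, 0, 0], [0, 0, 0]],
])

```text
clock: 20.55
tcp_pos: [0.5124, -0.0062, 0.101]
ee_rot: [0.0, 0.993, 0.122, 0.0]
ft_force: [0.5, 4.0, 8.6]
opening: 0.0338
```

Resistance is rising at TCP z 0.101. I press slightly more to tell a hard stop from friction.

Emit:
move_arm([
  [[0, 0, -0.0005], [0, 0, 0]],
  [[0, 0, -0.0005], [0, 0, 0]],
  [[0, 0, 0], [0, 0, 0]],
  [[0, 0, 0], [0, 0, 0]],
  [[0, 0, 0], [0, 0, 0]],
])

```text
clock: 21.05
tcp_pos: [0.5126, -0.0062, 0.1007]
ee_rot: [0.0, 0.993, 0.122, 0.0]
ft_force: [-0.9, 3.7, 12.5]
opening: 0.0337
```

Run:
```python
from h import *
p,d=bot.get_image("scene");s=bot.get_state();print(s["tcp_pos"],s["ft_force"])
cv2.imwrite("pics/g1.png",cv2.resize(p[140:230,280:340],None,fx=8,fy=6.6,interpolation=cv2.INTER_CUBIC))
k=bot.camera_info("scene");K=np.array(k["intrinsics"])
for z in (.074,.074+.005,.074+.010,.074+.015,.074+.021,.148):
    c=np.array(k["R"])@np.array([.5165,-.0065,z-.0025])+np.array(k["t"]);u=K@c/c[2];print(round(z,3),u[:2].round(1),"crop",((u[0]-280)*8).round(),((u[1]-140)*6.6).round())
```

```text
[ 0.51263148 -0.00615677  0.10070851] [-0.4069183   3.63722453 12.38759269]
0.074 [311.7 192.6] crop 254.0 347.0
0.079 [311.7 190.8] crop 254.0 335.0
0.084 [311.8 188.9] crop 254.0 323.0
0.089 [311.8 187.1] crop 254.0 311.0
0.095 [311.8 184.9] crop 255.0 296.0
0.148 [312.2 164.6] crop 258.0 162.0
```

View pics/g1.png

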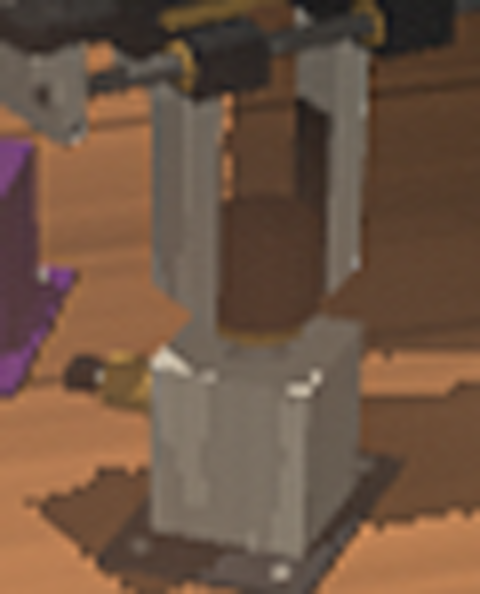

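The collar sits about 10 mm above the mouth, at crop (260,340). That is past the click height and inside the home range. One more slight press, well under 35 N, will confirm the stop.

Emit:
move_arm([
  [[0, 0, -0.0004], [0, 0, 0]],
  [[0, 0, -0.0004], [0, 0, 0]],
  [[0, 0, -0.0002], [0, 0, 0]],
  [[0, 0, 0], [0, 0, 0]],
  [[0, 0, 0], [0, 0, 0]],
])

```text
clock: 21.6
tcp_pos: [0.5128, -0.0062, 0.1004]
ee_rot: [0.0, 0.993, 0.122, 0.0]
ft_force: [-3.1, 3.5, 16.3]
opening: 0.034
```

The force rises linearly at about 4 N per commanded mm with no further travel, so this is the hard stop. I unload, release and lift away.

Emit:
move_arm([
  [[0, 0, 0.0008], [0, 0, 0]],
  [[0, 0, 0.0008], [0, 0, 0]],
  [[0, 0, 0.0008], [0, 0, 0]],
  [[0, 0, 0], [0, 0, 0]],
  [[0, 0, 0], [0, 0, 0]],
])

```text
clock: 22.1
tcp_pos: [0.5122, -0.0062, 0.101]
ee_rot: [0.0, 0.993, 0.122, 0.0]
ft_force: [0.2, 2.8, 6.6]
opening: 0.0336
```

Emit:
move_arm([
  [[0, 0, 0], [0, 0, 0]],
  [[0, 0, 0], [0, 0, 0]],
  [[0, 0, 0], [0, 0, 0]],
  [[0, 0, 0], [0, 0, 0]],
  [[0, 0, 0], [0, 0, 0]],
], fingers=90)

```text
clock: 22.6
tcp_pos: [0.5115, -0.0062, 0.1001]
ee_rot: [-0.0, 0.993, 0.122, -0.0]
ft_force: [-0.1, -0.6, -0.5]
opening: 0.0611
```

Emit:
move_arm([
  [[0, 0, 0.01], [0, 0, 0]],
  [[0, 0, 0.03], [0, 0, 0]],
  [[0, 0, 0.04], [0, 0, 0]],
  [[0, 0, 0.04], [0, 0, 0]],
  [[-0.02, -0.02, 0.03], [0, 0, 0]],
])

```text
clock: 23.1
tcp_pos: [0.4933, -0.0256, 0.2543]
ee_rot: [0.001, 0.992, 0.124, 0.002]
ft_force: [-0.4, -1.0, 0.1]
opening: 0.0609
```

Emit:
move_arm([
  [[-0.01, -0.045, 0], [0, 0, 0]],
  [[-0.01, -0.045, 0], [0, 0, 0]],
  [[-0.01, -0.045, 0], [0, 0, 0]],
  [[-0.01, -0.045, 0], [0, 0, 0]],
  [[-0.01, -0.045, 0], [0, 0, 0]],
])

```text
clock: 23.6
tcp_pos: [0.4413, -0.2529, 0.2515]
ee_rot: [0.001, 0.993, 0.122, 0.0]
ft_force: [0.4, 0.5, 0.2]
opening: 0.0603
```

Run:
```python
from h import *
o=shot("z")
for n,b in (("scene",(130,240,270,350)),("top",(195,260,275,345))):
    V=cloud(n,o[n][1]);m=(np.hypot(V[...,0]-.512,V[...,1]+.006)<.03)&(V[...,2]>.115)
    q=V[m];c,r=cv2.minEnclosingCircle(q[:,:2].astype(np.float32));print(n,len(q),q[:,2].max().round(4),np.median(q,0).round(4),c,r)
a=o["scene"][0][140:300,160:480]
cv2.imwrite("pics/z1.png",cv2.resize(a,None,fx=2.5,fy=2.5,interpolation=cv2.INTER_CUBIC))
```

```text
scene 143 0.1285 [ 0.5244 -0.0079  0.1256] (0.5179770588874817, -0.005921029020100832) 0.018558679148554802
top 215 0.1319 [ 0.5119 -0.0059  0.1284] (0.5129654407501221, -0.005437219515442848) 0.017028599977493286
```

View pics/z1.png

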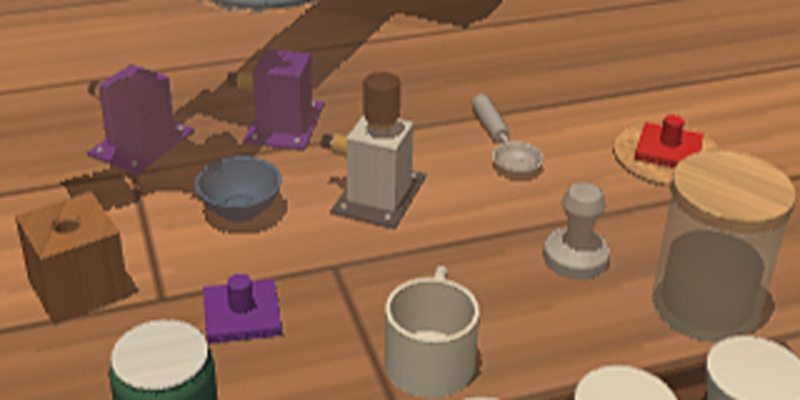

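The final view shows the rod standing in the aluminium holder (crop 380,100) and the red lid flat on the coaster (670,140). The wooden block is empty and the other things are unmoved. The knob top at 0.1285 puts the collar about 8 mm above the mouth, which agrees with the stop felt at 7–9 mm. Now I hand in.

```bash
python3 -c "
from rig import bot
print(bot.get_state()['clock']);print(bot.close_job())"
```

```text
23.7
the job is handed in; nothing more can be done
None
```

The job is handed in at 23.7 s: the red lid lies flat on the coaster and the rod is home in the holder, released, with the gripper clear.

- **Lid:** its knob top measured 0.044 m above the counter, as it should be when lying flat on the coaster.
- **Rod insertion:** readings between steps reached about 8 N passing the spring plunger. The force then rose in a straight line to about 16 N with almost no further travel, which I took as the hard stop. That stayed well under the 35 N limit.
- **Release:** I eased off to about 7 N of push before opening the fingers.
- **Last checks:** the top camera puts the collar about 8.3 mm above the mouth. The arm readings put the stop at about 7–9 mm, so the two agree to within about 1 mm. The other things look unmoved in the last picture.
- **Disagreements:** the scene camera read about 4–5 mm farther in x than the top camera, so I set the alignment between the two and corrected it by feel. The plunger's click was not distinct in the force readings. I judged it passed because the collar is well below the 15 mm click height.

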